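# Tension the bandsaw blade and clamp the slide

## Robot

A 6-joint arm with a two-finger parallel gripper is mounted at the origin on the work surface. World frame = base frame: x ahead of the robot, y to its left, z up, the work surface at z = 0. Lengths are in m, angles in rad, forces in N, time in s.
With the tool pointing down it reaches from about 0.35 to 0.775 m from the base axis. Payload 5.5 kg.
Tool frame: the origin (TCP) lies between the finger pads; the fingertips stand env.nose_length ahead of it and the grasp point (between the pads) lies 8 mm behind it (env.nose_length is the distance from the TCP to the fingertips, in m); z points along the fingers, y is the direction in which the jaws open and shut (so a half turn about z gives the same grasp; the last joint's range is limited). The gripper opens to 85 mm and grips with 20 to 120 N. Pads are 22 mm wide; open, the fingers measure 114 mm over their backs; the gripper's body (76 mm by 85 mm) begins 54 mm behind the grasp point. The pads swing forward as they close: fully open they stand 13 mm farther back than shut.
Start: joints at [-1.372, 0.313, 0.046, 1.304, 0, 1.431], TCP at [0.191, -0.542, 0.216] pointing down, gripper open.
Joint ranges: [-2.76, 2.76], [-0.86, 1.69], [-1.03, 1.26], [-2.2, 2.34], [-1.47, 1.5], [-3.14, 3.14]. Speed limits (rad/s): [2.57, 2.57, 3.14, 3.14, 3.14, 3.14].

## Interface

Orientations are given as a unit quaternion [w, x, y, z].
In Python, from workcell import env gives the robot as it stands. The module is installed in compiled form; this text tells all that it offers.
- The arm moves only by the shell command python3 -m creep 'ROWS' [FORCE]. ROWS is a JSON object of lists of equal length, an entry for each row: "hand": the finger opening in mm, from 0 to 85.4; "delta_pos": the shift along the tool's x, y, z scaled (see below), a list of three; "turn": the turn about the tool's z scaled (see below). In form: {"hand": [hand, ...], "delta_pos": [[dx, dy, dz], ...], "turn": [turn, ...]}. A call has exactly 5 rows; each row shifts and turns the commanded pose from where the row before left it, along the tool's axes as they then stand; what a row does not reach is not made up. The controller multiplies each number of a shift by 0.8 m and each number of a turn by 5 degrees. A row lasts 1/12 s, in which the tool goes at most 41.7 mm and 7.16 degrees, less where a joint would pass 70% of its speed; a pose out of reach is approached as far as the arm can. A call with a number of a shift or a turn outside -1 to 1 is refused whole. A call with a gripper value outside its range is refused whole. The fingers move at their own pace and stop on an object; FORCE is the grip in N (left out, the last holds). Time passes only in rows, so rows that do not move let the fingers close, or fill a call up. It gives the time, the measured TCP pose, the force and the opening at its end, in the units of the state.
- env.get_state(): the state, without advancing time (a new reading comes with each control period).
- env.read_camera(name): name is "side" or "top"; returns a dict with "pixels" (420x560x3 uint8, red, green, blue), "depth" (420x560 float32, m along the optical axis (not along the pixel's ray), 0 where there is no reading), "fx", "fy", "cx", "cy" (pixels), "D" ([k1, k2, p1, p2, k3] as OpenCV has them; the pictures are not rectified), "origin" and "orientation" of the camera in the world. Camera axes: x right, y down, z forward; pixel columns grow to the right and rows downward; lengths in m; the calibration is good to about 2 mm. A picture is of the moment at which its call begins.
- env.hand_in(): hands the job in, once; it reports no verdict.
Trained networks look in the newest picture that a camera, given by its name, has taken for a name from the list of things; names that differ only in an ending like _2 or _b are one class to them, and where a whole thing is asked for, a point or a joint stands for the part that bears it (a point fixed in the world has none). Each returns a list of dicts, best first, with "score" (0 to 1); they miss things now and then, are a little off and sometimes report something else, mostly with a low value. They report only what shows in the picture. A call takes as long as a camera call.
- env.find_in(camera, target): "location" ([row, column] in pixels, amid what is visible of it).
- env.pinpoint(camera, target): "location" ([row, column] in pixels: a listed point, or the origin of a listed thing).
The state is a dict: "clock": time; "joint_pos": joint angles; "qvel": joint speeds; "tau": joint torques, N m; "tcp_pos": TCP position; "orientation": TCP orientation; "wrist_force": force on the tool from outside, world axes, zero at the start; "ft_torque": the same for the moment, N m; "finger_gap": finger opening in m.
Only numpy, scipy, OpenCV 4.12 (cv2) and the standard library are available. Lean on these libraries where they do the work, as an engineer would, in place of code of your own. Each camera call takes 0.05 s, during which the arm holds its last target.

## Task

A new blade has just been put on the small metal bandsaw and is still slack. Wind the handwheel at the end of the bow clockwise until the blade is properly tight, a firm steady resistance at the grip, clearly more than it needs when running free, without overtightening it; then swing the orange lock lever on top of the bow fully round to clamp the setting, and leave everything else on the bench where it is.

Things in the scene. Friction and masses are not known exactly. Their poses are not given: they have to be found in the camera images.
- wheel_axis (a point): point on the level axis of the tension handwheel, in the plane where the middle of its grip circles (radius 55 mm), 180 mm above the bench. Its frame is the saw's: y along the bow, from the handwheel into the saw (the wheel is at the bow's -y end), z up, x across the bow. Tightening is clockwise for someone facing the wheel and looking along +y: the grip goes from the top towards +x, then down
- wheel: the black tension handwheel, 124 mm across; origin at its centre, 58 mm inside (+y of) wheel_axis; the bow's end is 100 mm inside. It stays where it is left. While the blade is slack it turns with a steady drag of about 11 N along the circle at the grip, for up to a turn and a half; once the slack is gone the push needed grows by about 4 N for each further radian
- grip_mid (a point): middle of the handwheel's red grip: round bar 24 mm thick, 80 mm long, parallel to the wheel's axis, spinning freely on its pin, standing out from the rim towards -y; it may start anywhere on its circle. The set feel of a properly tight blade is about 17 N along the circle at the grip while winding (14.5 to 20 N will do); beyond 21 N the blade is overtightened
- lever_axis (a point): point on the upright pivot axis of the lock lever, on top of the bow, level with the middle of the lever's knob, 314 mm above the bench; axes as the saw's
- lever_knob (a point): middle of the orange upright knob at the end of the lock lever: a round post 18 mm thick, 36 mm tall, 70 mm from the pivot; the dark lever arm (12 mm thick) runs just under it, the painted top of the bow is 39 mm below the knob's middle
- lock_lever (a joint): angle of the lock lever in rad: 0 loose, lever across the bow, pointing to the saw's -x (towards the robot); it grows as the lever is swung clockwise seen from above; 1.5 is the stop, lever in line with the bow, pointing to the saw's +y. Stiff: about 4 N at the knob moves it, and it stays where it is left.
- idler: the idler wheel of the saw, bright disc 170 mm across, and its slide at the handwheel end of the bow; the handwheel's screw pulls it along the bow towards the handwheel (6 mm a turn) and so tightens the blade. Origin on the screw's line, beside the wheel's centre
- blade: the saw blade, a bright steel band 13 mm wide round the idler and the drive wheel; each band's length differs a little, so the handwheel position at which it comes tight differs too. Its origin is the saw's origin, not a point on the band
- saw: the green bandsaw, fixed to the bench, about 620 mm long (y), its wheel cover off; origin at the bench under its middle, y along the bow, handwheel at the -y end
- mallet: black rubber mallet lying on the bench, 310 mm long, head 62 mm thick and 100 mm wide; origin on the bench under the handle. To be left alone
- spray_can: yellow spray can standing, 58 mm across, 160 mm tall; origin at the middle of its foot. To be left alone
- tube: piece of square steel tube lying, 160 x 30 x 30 mm; origin under its middle. To be left alone
- washer: flat steel washer, 60 mm across, 5 mm thick; origin under its centre. To be left alone

How it is judged:
On the way, in this order (a step that is already met when the one before it is completed fails the run):
1. with the lock lever still loose, the blade is pulled tight: the idler wheel presses on it with 180 to 585 N (contact force between idler and blade between 180 and 585 N and value of joint lock_lever below 0.6 rad), for 0.3 s.
2. the lock lever is swung fully round, past 1.3 rad (value of joint lock_lever above 1.3 rad), for 0.2 s.
At the end, for the whole second after the job is handed in: The idler wheel presses on the blade with 180 to 585 N, the lock lever stands past 1.3 rad (stop at 1.5), and the mallet, spray can, tube and washer lie within 20 mm of where they were (contact force between idler and blade between 180 and 585 N and value of joint lock_lever above 1.3 rad and distance of each of mallet, spray_can, tube, washer from where it was at the start of the episode below 0.02 m); the robot touches nothing.
It fails at once if the blade is overtightened: more than 605 N between the idler wheel and the blade (contact force between idler and blade above 605 N).
It fails at once if a thing lying on the bench is moved by more than 20 mm (distance of any of mallet, spray_can, tube, washer from where it was at the start of the episode above 0.02 m).
It also fails if it takes over 72 s, if anything falls off the work surface, if the arm or the gripper's body presses on something with over 40 N, if the wrist force passes 120 N, or if a joint passes its speed limit or range.

## Working session

There is one attempt and no reset: what is moved stays moved. The work goes in short steps, Python scripts to look and compute and a shell command to move; the robot and the scene stay as the last step left them, time stands still between calls to the robot, and variables do not carry over. Pictures are saved under pics/ and viewed, and the job is handed in when it is done.

```bash
mkdir -p pics; ls; cat > h.py <<'E'
import numpy as np, cv2
from workcell import env
from scipy.spatial.transform import Rotation as R
def q2R(q): return R.from_quat([q[1],q[2],q[3],q[0]]).as_matrix()
def px2w(im,r,c,depth=None,z=None):
    K=np.array([[im["fx"],0,im["cx"]],[0,im["fy"],im["cy"]],[0,0,1]]);
    u=cv2.undistortPoints(np.array([[[float(c),float(r)]]]),K,np.array(im["D"],float))[0,0]
    d=q2R(im["orientation"])@np.array([u[0],u[1],1]); o=np.array(im["origin"])
    if z is not None: return o+d*(z-o[2])/d[2]
    if depth is None:
        r0,c0=int(round(r)),int(round(c)); p=im["depth"][max(0,r0-2):r0+3,max(0,c0-2):c0+3]; p=p[p>0]; depth=np.median(p)
    return o+d*depth
def w2px(im,p):
    K=np.array([[im["fx"],0,im["cx"]],[0,im["fy"],im["cy"]],[0,0,1]]); 
    pc=q2R(im["orientation"]).T@(np.array(p)-np.array(im["origin"]))
    x=cv2.projectPoints(pc.reshape(1,1,3),np.zeros(3),np.zeros(3),K,np.array(im["D"],float))[0][0,0]
    return x[1],x[0]
def save(im,name): cv2.imwrite("pics/"+name,cv2.cvtColor(im["pixels"],cv2.COLOR_RGB2BGR))
E
python3 - <<'E'
from h import *
np.set_printoptions(precision=4,suppress=True)
s=env.get_state(); print(s, env.nose_length)
for c in("side","top"):
    im=env.read_camera(c); save(im,c+"0.png"); print(c,im["origin"],im["orientation"],im["fx"],im["D"])
    for t in("wheel_axis","wheel","grip_mid","lever_axis","lever_knob","saw","idler","mallet","spray_can"):
        for d in env.pinpoint(c,t)[:2]:
            r,q=d["location"]; print(t,round(d["score"],2),np.round(d["location"],1),px2w(im,r,q))
E
```

```text
pics
{'clock': 0.0, 'joint_pos': array([-1.3716,  0.314 ,  0.045 ,  1.3036, -0.    ,  1.4312]), 'qvel': array([-0.0013,  0.0003, -0.0007,  0.0007,  0.001 ,  0.0014]), 'tau': array([  0.    , -48.0626,  29.8533,   0.0194,  -0.0001,  -0.    ]), 'tcp_pos': array([ 0.191 , -0.5418,  0.2154]), 'orientation': array([-0.0009,  0.9857,  0.1686, -0.    ]), 'wrist_force': array([-0.2222, -0.7613, -0.5358]), 'ft_torque': array([ 0.0383, -0.001 , -0.0174]), 'finger_gap': 0.08522089982481597} 0.011
side [ 0.1615 -1.1705  0.9408] [-0.4715  0.8683 -0.1385  0.0677] 429.12013983018767 [-0.0911  0.      0.      0.      0.    ]
wheel_axis 0.74 [205.6 281.6] [0.5914 0.1791 0.0279]
wheel 0.92 [194.7 280.4] [ 0.53   -0.0018  0.1944]
grip_mid 0.66 [144.8 232.4] [0.414  0.1748 0.3177]
grip_mid 0.57 [199.  272.2] [ 0.4828 -0.0646  0.224 ]
lever_axis 0.8 [147. 252.] [0.4963 0.2296 0.2723]
lever_knob 0.42 [146.9 234.2] [0.4185 0.168  0.312 ]
saw 0.57 [192. 254.] [0.5076 0.2817 0.0482]
idler 0.66 [178.1 264.8] [0.4919 0.0495 0.2377]
mallet 0.5 [195.6 281.8] [ 0.5348 -0.002   0.19  ]
spray_can 0.69 [297.6 263.5] [ 0.3862 -0.2777  0.0238]
top [ 0.3592 -0.0737  1.7133] [-0.0318  0.7105 -0.702   0.0364] 520.8924129295123 [-0.0127  0.      0.      0.      0.    ]
wheel_axis 0.91 [197.8 271.2] [ 0.5624 -0.0483  0.0011]
wheel 0.74 [203.4 255.3] [ 0.5219 -0.005   0.1984]
grip_mid 0.59 [214.8 269.6] [ 0.487  -0.0477  0.2213]
lever_knob 0.74 [238.3 185.8] [0.4125 0.1719 0.3293]
saw 0.76 [206.3 150.9] [0.5022 0.2812 0.2735]
saw 0.5 [235.  186.4] [0.4212 0.1703 0.3306]
idler 0.79 [202.1 201.7] [0.5232 0.151  0.2036]
mallet 0.71 [208.4 379.8] [ 0.5278 -0.4005  0.0398]
spray_can 0.9 [247.3 328.9] [ 0.3976 -0.2252  0.1522]
```

```bash
python3 - <<'E'
import cv2
for c in("side","top"):
    i=cv2.imread(f"pics/{c}0.png"); i=i[90:350,100:450] if c=="side" else i[120:350,80:430]
    cv2.imwrite(f"pics/{c}0z.png",cv2.resize(i,None,fx=2.2,fy=2.2,interpolation=cv2.INTER_CUBIC))
E
```

```text
(no output)
```

View pics/side0z.png

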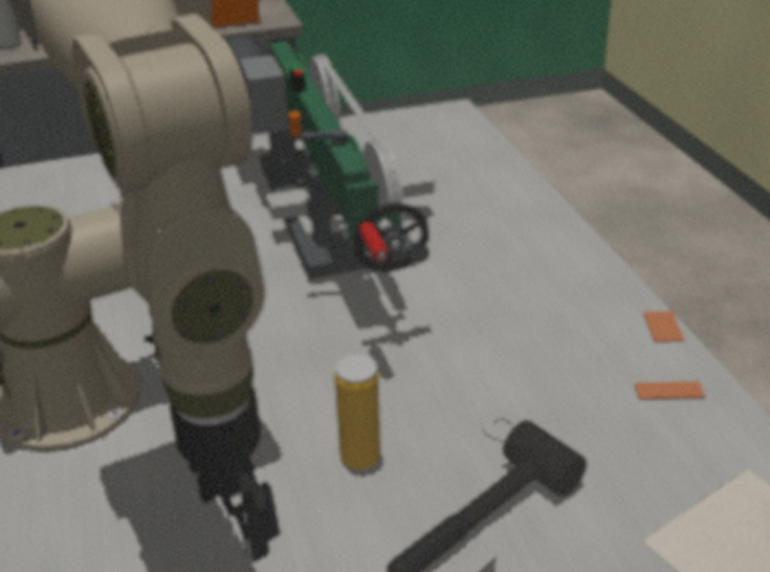

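View pics/top0z.png

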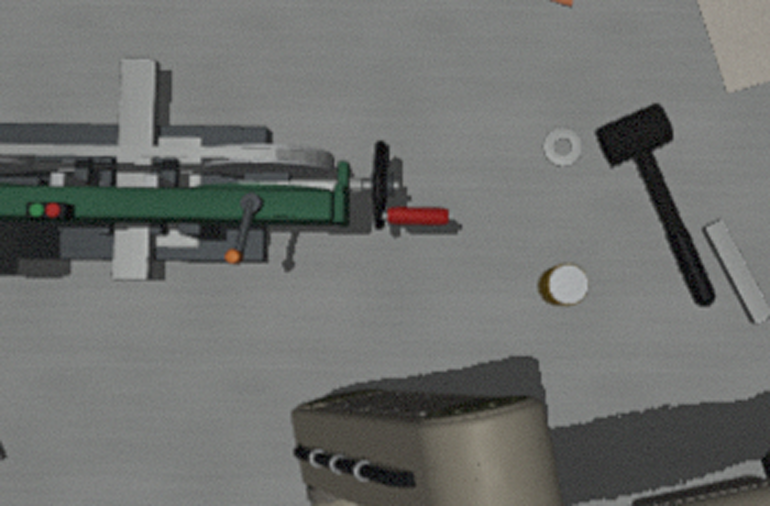

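The side view shows the robot, with the red grip near (199,272) and the orange knob at (147,234). In the top view the bow lies along the world y axis. The grip is on the robot side of the wheel at (215,270), with the can at (247,329), the washer and the mallet to the right. Next I'll measure these from the depth images.

```bash
cat > meas.py <<'E'
from h import *
np.set_printoptions(precision=4,suppress=True)
def cloud(im):
    H,W=im["depth"].shape; rr,cc=np.mgrid[0:H,0:W]
    K=np.array([[im["fx"],0,im["cx"]],[0,im["fy"],im["cy"]],[0,0,1]])
    u=cv2.undistortPoints(np.stack([cc.ravel(),rr.ravel()],1).astype(float).reshape(-1,1,2),K,np.array(im["D"],float))[:,0]
    d=np.c_[u,np.ones(len(u))]@q2R(im["orientation"]).T
    P=np.array(im["origin"])+d*im["depth"].reshape(-1,1)
    return P.reshape(H,W,3)
def masks(im):
    hsv=cv2.cvtColor(im["pixels"],cv2.COLOR_RGB2HSV); h,s,v=[hsv[...,i].astype(int) for i in range(3)]; ok=im["depth"]>0
    return dict(red=((h<4)|(h>174))&(s>170)&(v>90)&ok, orange=(h>6)&(h<14)&(s>170)&(v>90)&ok, green=(h>60)&(h<90)&(s>90)&ok, black=(v<45)&ok)
E
python3 - <<'E'
from meas import *
for c in("top","side"):
    im=env.read_camera(c); P=cloud(im); M=masks(im)
    for n,zl,zh in(("red",.1,.26),("orange",.27,.36),("green",.25,.35),("black",.11,.26)):
        m=M[n]&(P[...,2]>zl)&(P[...,2]<zh)&(P[...,0]>.38)&(P[...,1]>-.12)&(P[...,0]<.65)&(P[...,1]<.5)
        p=P[m]
        if len(p)<4: print(c,n,len(p)); continue
        print(c,n,len(p),"med",np.median(p,0),"p2",np.percentile(p,2,axis=0),"p98",np.percentile(p,98,axis=0))
        q=p[:,:2]-p[:,:2].mean(0); w,v=np.linalg.eigh(q.T@q); print("   main dir",v[:,1])
E
```

```text
top red 175 med [ 0.4779 -0.049   0.2246] p2 [ 0.469  -0.0834  0.217 ] p98 [ 0.4869 -0.0118  0.2313]
   main dir [0.0237 0.9997]
top orange 19 med [0.4185 0.1735 0.3311] p2 [0.4131 0.1652 0.3252] p98 [0.4239 0.1801 0.336 ]
   main dir [-0.1523  0.9883]
top green 2078 med [0.4873 0.2661 0.2753] p2 [0.4667 0.0547 0.2555] p98 [0.5078 0.4928 0.2932]
   main dir [0.0007 1.    ]
top black 840 med [0.4664 0.303  0.2167] p2 [ 0.4022 -0.0024  0.115 ] p98 [0.5667 0.4958 0.2581]
   main dir [-0.1482  0.989 ]
side red 83 med [ 0.4738 -0.0525  0.2243] p2 [ 0.467  -0.0865  0.219 ] p98 [ 0.4853 -0.0146  0.228 ]
   main dir [0.0036 1.    ]
side orange 27 med [0.4173 0.1667 0.3167] p2 [0.4113 0.1608 0.3043] p98 [0.4721 0.4037 0.3296]
   main dir [0.2269 0.9739]
side green 391 med [0.4821 0.2378 0.2735] p2 [0.4661 0.0508 0.2534] p98 [0.5042 0.4437 0.2876]
   main dir [-0.0006  1.    ]
side black 165 med [0.4866 0.0017 0.1853] p2 [ 0.4568 -0.0057  0.1272] p98 [0.5681 0.4233 0.2468]
   main dir [-0.1144  0.9934]
```

```bash
python3 - <<'E'
from meas import *
from scipy.optimize import least_squares
allr=[];allb=[]
for c in("top","side"):
    im=env.read_camera(c); P=cloud(im)
    hsv=cv2.cvtColor(im["pixels"],cv2.COLOR_RGB2HSV); v=hsv[...,2]
    m=(v<70)&(im["depth"]>0)&(abs(P[...,1]-0.005)<.025)&(P[...,2]>.1)&(P[...,2]<.26)&(P[...,0]>.43)&(P[...,0]<.62)&~((hsv[...,1]>150))
    b=P[m]; print(c,len(b),"y",np.percentile(b[:,1],[2,25,50,75,98]),"x",np.percentile(b[:,0],[1,50,99]),"z",np.percentile(b[:,2],[1,50,99]))
    # rim outer
    r=P[masks(im)["red"]&(P[...,2]>.1)&(P[...,2]<.26)&(P[...,0]>.38)&(P[...,1]>-.12)&(P[...,1]<.1)]
    f=least_squares(lambda k:np.hypot(r[:,0]-k[0],r[:,2]-k[1])-.012,[r[:,0].mean(),r[:,2].mean()-.008],loss="soft_l1",f_scale=.001)
    print("grip centre x,z",f.x, "y range",np.percentile(r[:,1],[1,99]))
    # axis candidates for both z=0.18
    d=f.x[1]-.18; print("axis x",f.x[0]+np.sqrt(max(0,.055**2-d*d)))
    for t in("wheel_axis","wheel","idler","grip_mid"):
        for o in env.pinpoint(c,t)[:1]: print(t,o["score"],px2w(im,*o["location"],z=.18))
E
```

```text
top 266 y [-0.0127 -0.0013  0.0023  0.0064  0.0166] x [0.4659 0.5179 0.5775] z [0.1358 0.2225 0.2457]
grip centre x,z [0.4783 0.2145] y range [-0.0835 -0.0117]
axis x 0.5212155642517136
wheel_axis 0.7 [ 0.5275 -0.0491  0.18  ]
wheel 0.7 [0.5214 0.01   0.18  ]
idler 0.87 [0.5258 0.1521 0.18  ]
grip_mid 0.49 [ 0.4909 -0.0523  0.18  ]
side 431 y [-0.0128 -0.0023  0.0009  0.0031  0.0099] x [0.4618 0.5211 0.5755] z [0.1247 0.1805 0.2398]
grip centre x,z [0.4778 0.2141] y range [-0.0873 -0.0113]
axis x 0.5209686730343049
wheel_axis 0.57 [ 0.5216 -0.0348  0.18  ]
wheel 0.86 [0.5309 0.016  0.18  ]
idler 0.67 [0.5189 0.1544 0.18  ]
grip_mid 0.71 [ 0.4982 -0.0065  0.18  ]
```

```bash

python3 -m creep '{"hand":[85,85,85,85,85],"delta_pos":[[0,0,-0.035],[0,0,-0.035],[0,0,-0.035],[0,0,-0.035],[0,0,-0.035]],"turn":[-0.94,-0.94,-0.94,-0.94,-0.94]}' 60
python3 -m creep '{"hand":[85,85,85,85,85],"delta_pos":[[0,0,0],[0,0,0],[0,0,0],[0,0,0],[0,0,0]],"turn":[-0.94,-0.94,-0.94,-0.94,-0.94]}'
python3 -m creep '{"hand":[85,85,85,85,85],"delta_pos":[[0,0,0],[0,0,0],[0,0,0],[0,0,0],[0,0,0]],"turn":[-0.94,-0.94,-0.94,-0.94,-0.94]}'
```

```text
clock: 2.02
tcp_pos: [0.1911, -0.5421, 0.3577]
orientation: [0.0, 0.93, 0.368, -0.0]
wrist_force: [1.0, -1.5, 0.3]
finger_gap: 0.0852
clock: 2.43
tcp_pos: [0.1911, -0.5424, 0.3564]
orientation: [0.0, 0.836, 0.549, -0.0]
wrist_force: [0.1, 0.2, 0.5]
finger_gap: 0.085
clock: 2.85
tcp_pos: [0.1911, -0.5424, 0.3563]
orientation: [0.0, 0.706, 0.708, -0.0]
wrist_force: [0.7, -0.1, 0.3]
finger_gap: 0.085
```

```bash

python3 -m creep '{"hand":[85,85,85,85,85],"delta_pos":[[0.0298,0.018,0],[0.0298,0.018,0],[0.0298,0.018,0],[0.0298,0.018,0],[0.0298,0.018,0]],"turn":[0,0,0,0,0]}' 
python3 -m creep '{"hand":[85,85,85,85,85],"delta_pos":[[0.0298,0.018,0],[0.0298,0.018,0],[0.0298,0.018,0],[0.0298,0.018,0],[0.0298,0.018,0]],"turn":[0,0,0,0,0]}' 
python3 -m creep '{"hand":[85,85,85,85,85],"delta_pos":[[0.0298,0.018,0],[0.0298,0.018,0],[0.0298,0.018,0],[0.0298,0.018,0],[0.0298,0.018,0]],"turn":[0,0,0,0,0]}' 
python3 -m creep '{"hand":[85,85,85,85,85],"delta_pos":[[0.0298,0.018,0],[0.0298,0.018,0],[0.0298,0.018,0],[0.0298,0.018,0],[0.0298,0.018,0]],"turn":[0,0,0,0,0]}' 
python3 -m creep '{"hand":[85,85,85,85,85],"delta_pos":[[0,0,0],[0,0,0],[0,0,0],[0,0,0],[0,0,0]],"turn":[0,0,0,0,0]}'
python3 - <<'E'
from meas import *
print(env.get_state()["joint_pos"])
im=env.read_camera("side"); save(im,"side1.png"); im=env.read_camera("top"); save(im,"top1.png")
E
```

```text
clock: 3.27
tcp_pos: [0.2637, -0.4221, 0.3563]
orientation: [0.0, 0.708, 0.706, -0.0]
wrist_force: [0.3, 0.4, 0.5]
finger_gap: 0.0854
clock: 3.68
tcp_pos: [0.3359, -0.3029, 0.3565]
orientation: [0.0, 0.708, 0.706, -0.0]
wrist_force: [1.2, -0.2, 0.2]
finger_gap: 0.0848
clock: 4.1
tcp_pos: [0.4081, -0.1838, 0.3565]
orientation: [0.0, 0.708, 0.707, 0.0]
wrist_force: [0.2, 0.4, -0.3]
finger_gap: 0.0849
clock: 4.52
tcp_pos: [0.4804, -0.0646, 0.3565]
orientation: [0.0, 0.708, 0.707, 0.0]
wrist_force: [0.1, -0.9, 0.8]
finger_gap: 0.0851
clock: 4.93
tcp_pos: [0.4794, -0.0669, 0.3564]
orientation: [0.0, 0.708, 0.706, -0.0]
wrist_force: [0.2, -0.0, 0.6]
finger_gap: 0.085
[-0.3045  0.1339  0.157   1.5938 -0.0003  1.2695]
```

View pics/side1.png

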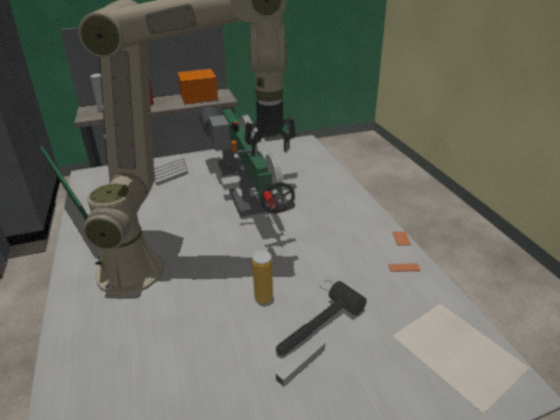

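The side view shows the gripper hovering over the wheel end with the grip below it at (200,270), and nothing has been disturbed. Now I'll descend and grip.

```bash

python3 -m creep '{"hand":[85,85,75,65,60],"delta_pos":[[0,0,0.0382],[0,0,0.0382],[0,0,0.0382],[0,0,0.0382],[0,0,0.0382]],"turn":[0,0,0,0,0]}' 60
python3 -m creep '{"hand":[0,0,0,0,0],"delta_pos":[[0,0,0],[0,0,0],[0,0,0],[0,0,0],[0,0,0]],"turn":[0,0,0,0,0]}' 60
python3 -m creep '{"hand":[0,0,0,0,0],"delta_pos":[[0,0,0],[0,0,0],[0,0,0],[0,0,0],[0,0,0]],"turn":[0,0,0,0,0]}' 60
python3 - <<'E'
from meas import *
im=env.read_camera("side"); save(im,"side2.png"); cv2.imwrite("pics/side2z.png",cv2.resize(cv2.cvtColor(im["pixels"],cv2.COLOR_RGB2BGR)[100:260,180:380],None,fx=4,fy=3.7,interpolation=cv2.INTER_CUBIC))
E
```

```text
clock: 5.45
tcp_pos: [0.4795, -0.0666, 0.2024]
orientation: [0.0, 0.708, 0.706, 0.0]
wrist_force: [-0.1, 0.1, -0.8]
finger_gap: 0.0597
clock: 5.87
tcp_pos: [0.4793, -0.0666, 0.2077]
orientation: [0.001, 0.708, 0.706, -0.0]
wrist_force: [-0.8, 0.8, 8.6]
finger_gap: 0.0029
clock: 6.28
tcp_pos: [0.4829, -0.0667, 0.2074]
orientation: [0.003, 0.708, 0.707, 0.002]
wrist_force: [1.2, 0.7, 6.9]
finger_gap: -0.0005
```

View pics/side2z.png

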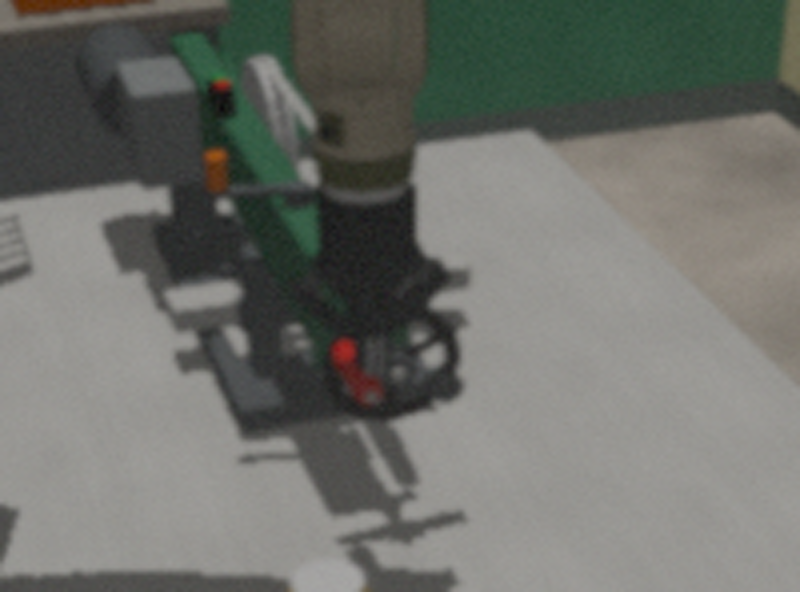

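```bash
cat > grip.py <<'E'
from meas import *
from scipy.optimize import least_squares
def grip():
    for c in("top","side"):
        im=env.read_camera(c); P=cloud(im)
        r=P[masks(im)["red"]&(P[...,2]>.08)&(P[...,2]<.27)&(P[...,0]>.38)&(P[...,1]>-.12)&(P[...,1]<.05)]
        print(c,len(r))
        if len(r)<10: continue
        f=least_squares(lambda k:np.hypot(r[:,0]-k[0],r[:,2]-k[1])-.012,[r[:,0].mean(),r[:,2].mean()-.008],loss="soft_l1",f_scale=.001)
        print("grip centre x,z",f.x,"R",np.hypot(f.x[0]-.521,f.x[1]-.18),"y range",np.percentile(r[:,1],[1,99]),"phi",np.degrees(np.arctan2(f.x[0]-.521,f.x[1]-.18)))
        print("  ranges x",np.percentile(r[:,0],[1,50,99]),"z",np.percentile(r[:,2],[1,50,99]))
if __name__=="__main__": grip()
E
python3 grip.py; python3 -c "
from h import *; s=env.get_state(); print(s['tcp_pos'],s['wrist_force'],s['finger_gap'])"
```

```text
top 0
side 25
grip centre x,z [0.4767 0.2119] R 0.05462820223732457 y range [-0.0589 -0.0144] phi -54.24851764310715
  ranges x [0.4655 0.4701 0.4769] z [0.2155 0.2224 0.2396]
[ 0.48288706 -0.06667447  0.20741737] [0.5144952  1.07737472 7.50116126] 2.5219626450469285e-05
```

```bash
python3 - <<'E'
from meas import *
im=env.read_camera("side"); P=cloud(im); px=im["pixels"].astype(int)
m=(px[...,0]>90)&(px[...,0]>1.8*px[...,1])&(px[...,2]<.7*px[...,0])
rr,cc=np.where(m&(np.arange(420)[:,None]>170)&(np.arange(420)[:,None]<230)&(np.arange(560)>240)&(np.arange(560)<300))
for r,c in zip(rr,cc): print(r,c,px[r,c],P[r,c])
a=cv2.cvtColor(im["pixels"],cv2.COLOR_RGB2BGR)[165:225,235:315]
im=env.read_camera("top"); b=cv2.cvtColor(im["pixels"],cv2.COLOR_RGB2BGR)[175:235,230:310]
cv2.imwrite("pics/z3.png",np.vstack([cv2.resize(x,None,fx=5,fy=5,interpolation=cv2.INTER_CUBIC) for x in(a,b)]))
E
```

```text
192 264 [99 37 36] [ 0.4719 -0.0086  0.2201]
192 265 [121  33  33] [ 0.4744 -0.0118  0.2215]
192 266 [129  42  38] [ 0.4761 -0.0178  0.2245]
192 267 [114  37  37] [ 0.4803 -0.0149  0.2221]
193 263 [96 35 35] [ 0.4663 -0.0164  0.2219]
193 264 [127  37  35] [ 0.4695 -0.0171  0.2216]
193 265 [148  40  35] [ 0.4721 -0.0198  0.2227]
193 266 [153  46  41] [ 0.4766 -0.0156  0.2194]
193 267 [138  36  36] [ 0.4773 -0.0253  0.2248]
193 268 [100  37  32] [ 0.1615 -1.1705  0.9408]
194 263 [107  34  33] [ 0.4656 -0.0184  0.2194]
194 264 [136  40  39] [ 0.4685 -0.0204  0.2199]
194 265 [152  43  41] [ 0.4713 -0.0222  0.2204]
194 266 [155  41  38] [ 0.4743 -0.0235  0.2206]
194 267 [146  37  34] [ 0.4759 -0.03    0.224 ]
194 268 [109  32  28] [ 0.4695 -0.0648  0.2452]
195 263 [105  40  39] [ 0.464  -0.0241  0.2192]
195 264 [133  35  31] [ 0.4674 -0.0238  0.2183]
195 265 [146  35  31] [ 0.469  -0.0303  0.2217]
195 266 [155  41  38] [ 0.4712 -0.0347  0.2238]
195 267 [148  35  34] [ 0.4748 -0.0334  0.2224]
195 268 [117  41  42] [ 0.4703 -0.0615  0.2395]
196 263 [93 38 36] [ 0.4642 -0.0227  0.2145]
196 264 [124  41  34] [ 0.4654 -0.031   0.2191]
196 265 [138  40  33] [ 0.4686 -0.0315  0.2187]
196 266 [145  42  40] [ 0.4696 -0.0401  0.2235]
196 267 [135  35  33] [ 0.473  -0.0396  0.2226]
196 268 [104  43  38] [ 0.4698 -0.0629  0.2367]
197 264 [110  38  35] [ 0.4641 -0.0353  0.2181]
197 265 [118  30  31] [ 0.4669 -0.0371  0.2186]
197 266 [124  37  38] [ 0.4678 -0.046   0.2236]
197 267 [107  33  29] [ 0.4715 -0.0448  0.2222]
198 265 [99 33 33] [ 0.4656 -0.0417  0.2177]
198 266 [96 37 33] [ 0.4678 -0.0459  0.2198]
198 267 [93 40 36] [ 0.4706 -0.0475  0.2202]
```

View pics/z3.png

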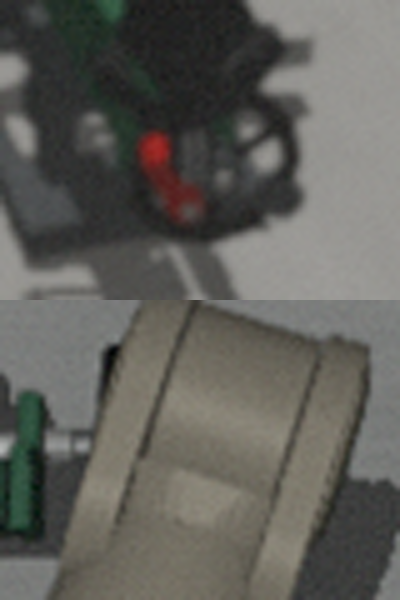

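```bash
python3 - <<'E'
from meas import *
im=env.read_camera("side"); s=env.get_state()
t=s["tcp_pos"]; print(t, "tcp px",w2px(im,t),"tip",w2px(im,t-[0,0,.011]),"up40",w2px(im,t+[0,0,.04]), "bar end",w2px(im,[.476,-.09,.212]),"bar inner",w2px(im,[.476,-.01,.212]))
P=cloud(im)
for r in range(178,212,2):
    print(r,[tuple(np.round(P[r,c],3)) if P[r,c,2]<.9 else '-' for c in (268,270,272,274,276)])
print(im["pixels"][185:210:3,264:284:2].tolist())
E
```

```text
[ 0.4829 -0.0667  0.2074] tcp px (np.float64(203.75449228317618), np.float64(272.5174885220603)) tip (np.float64(206.65959155903874), np.float64(272.5903864012925)) up40 (np.float64(192.97264504207777), np.float64(272.2473961216825)) bar end (np.float64(206.7045316040982), np.float64(272.56142202403754)) bar inner (np.float64(194.12548494672885), np.float64(265.4142656083559))
178 [(np.float64(0.466), np.float64(-0.082), np.float64(0.312)), (np.float64(0.473), np.float64(-0.081), np.float64(0.31)), (np.float64(0.48), np.float64(-0.076), np.float64(0.306)), (np.float64(0.487), np.float64(-0.074), np.float64(0.304)), (np.float64(0.49), np.float64(-0.085), np.float64(0.309))]
180 [(np.float64(0.466), np.float64(-0.083), np.float64(0.305)), (np.float64(0.473), np.float64(-0.081), np.float64(0.303)), (np.float64(0.481), np.float64(-0.075), np.float64(0.298)), (np.float64(0.488), np.float64(-0.072), np.float64(0.296)), (np.float64(0.491), np.float64(-0.082), np.float64(0.3))]
182 [(np.float64(0.465), np.float64(-0.085), np.float64(0.3)), (np.float64(0.472), np.float64(-0.083), np.float64(0
[... 5014 characters left out ...]
37], [121, 38, 33], [82, 35, 35], [50, 47, 45], [69, 71, 69], [65, 65, 65], [55, 55, 53], [58, 56, 57], [53, 54, 53], [57, 58, 58]], [[59, 40, 36], [81, 33, 28], [89, 41, 39], [75, 43, 41], [71, 67, 65], [62, 59, 60], [59, 61, 60], [86, 86, 85], [97, 96, 94], [58, 57, 59]], [[36, 37, 34], [67, 49, 45], [82, 37, 28], [86, 34, 32], [86, 35, 35], [76, 40, 40], [51, 51, 48], [52, 51, 51], [66, 63, 64], [58, 60, 59]], [[38, 35, 34], [53, 48, 48], [72, 40, 38], [85, 39, 34], [85, 70, 68], [83, 54, 52], [50, 39, 37], [41, 42, 41], [50, 50, 50], [52, 50, 51]], [[42, 43, 43], [39, 40, 39], [45, 40, 42], [55, 35, 35], [67, 53, 52], [54, 51, 52], [42, 36, 39], [40, 38, 36], [38, 36, 37], [40, 40, 35]]]
```

```bash

python3 -m creep '{"hand":[0,0,0,0,0],"delta_pos":[[0,0,-0.025],[0,0,-0.025],[0,0,-0.025],[0,0,0],[0,0,0]],"turn":[0,0,0,0,0]}' 60
cat > tip.py <<'E'
from meas import *
import sys
im=env.read_camera("side"); s=env.get_state(); t=s["tcp_pos"]; print(t,s["finger_gap"],s["wrist_force"])
print("tcp",w2px(im,t),"tip",w2px(im,t-[0,0,.011]),"body",w2px(im,t+[0,0,.062]))
r,c=map(int,w2px(im,t)); a=cv2.cvtColor(im["pixels"],cv2.COLOR_RGB2BGR); 
z=cv2.resize(a[r-45:r+30,c-50:c+50],None,fx=6,fy=6,interpolation=cv2.INTER_CUBIC)
for dz,col in((0,(0,255,255)),(-.011,(0,0,255)),(.062,(255,0,255))):
    y,x=w2px(im,t+[0,0,dz]); cv2.circle(z,(int((x-c+50)*6),int((y-r+45)*6)),4,col,1)
cv2.imwrite("pics/"+sys.argv[1],z)
E
python3 tip.py tip1.png; python3 grip.py
```

```text
clock: 7.0
tcp_pos: [0.4817, -0.0666, 0.2664]
orientation: [0.003, 0.708, 0.707, 0.001]
wrist_force: [-0.1, 0.9, -0.3]
finger_gap: -0.0
[ 0.4809 -0.0664  0.265 ] -0.0003681407085294649 [-0.8717 -0.1654 -0.6032]
tcp (np.float64(188.18054035175442), np.float64(271.4744773277475)) tip (np.float64(191.22306843111778), np.float64(271.55342842064846)) body (np.float64(170.51831994267835), np.float64(271.0174097484913))
top 0
side 39
grip centre x,z [0.4754 0.2112] R 0.05521501482126707 y range [-0.052  -0.0029] phi -55.64541111205317
  ranges x [0.4649 0.4724 0.4913] z [0.2044 0.2219 0.2261]
```

View pics/tip1.png

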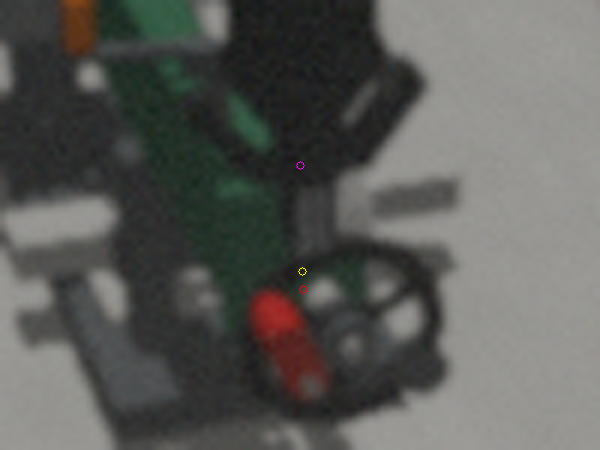

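```bash
python3 - <<'E'
from meas import *
im=env.read_camera("side")
out=[]
for n,t,g in(("side0",[.191,-.5418,.2154],(.332,-.943)),("side1",[.4794,-.0669,.3564],(1,0))):
    t=np.array(t); a=cv2.imread(f"pics/{n}.png"); r,c=map(int,w2px(im,t))
    z=cv2.resize(a[r-60:r+30,c-50:c+50],None,fx=4,fy=4,interpolation=cv2.INTER_CUBIC)
    for o in(0,.05,-.05):
      for dz,col in((0,(0,255,255)),(-.011,(0,0,255)),(.002,(0,255,0)),(.062,(255,0,255))):
        y,x=w2px(im,t+[o*g[0],o*g[1],dz]); cv2.circle(z,(int((x-c+50)*4),int((y-r+60)*4)),2,col,-1)
    out.append(z)
cv2.imwrite("pics/cmp.png",np.hstack(out))
E
```

```text
(no output)
```

View pics/cmp.png

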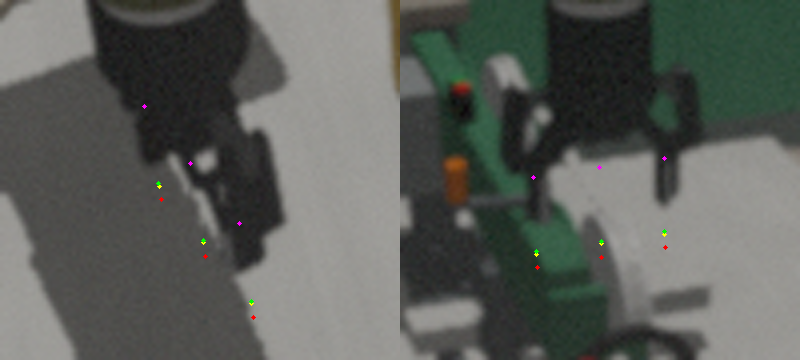

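The closed fingertips show about 26 mm higher than the stated TCP-to-fingertip distance puts them. The start and hover pictures show the same offset, so it is constant. I'll grasp about 28 mm lower.

```bash

python3 -m creep '{"hand":[60,60,60,60,60],"delta_pos":[[0,-0.0065,0],[0,0,0],[0,0,0],[0,0,0],[0,0,0]],"turn":[0,0,0,0,0]}' 60
python3 -m creep '{"hand":[60,60,60,60,60],"delta_pos":[[0,0,0.028],[0,0,0.028],[0,0,0.028],[0,0,0.0285],[0,0,0]],"turn":[0,0,0,0,0]}' 60
python3 -m creep '{"hand":[0,0,0,0,0],"delta_pos":[[0,0,0],[0,0,0],[0,0,0],[0,0,0],[0,0,0]],"turn":[0,0,0,0,0]}' 60
python3 tip.py tip2.png; python3 grip.py
```

```text
clock: 7.62
tcp_pos: [0.4746, -0.066, 0.2634]
orientation: [-0.0, 0.708, 0.707, -0.0]
wrist_force: [-0.2, -1.0, 0.5]
finger_gap: 0.0598
clock: 8.03
tcp_pos: [0.4718, -0.0651, 0.1694]
orientation: [-0.003, 0.708, 0.707, -0.002]
wrist_force: [-0.2, 0.1, -0.1]
finger_gap: 0.0599
clock: 8.45
tcp_pos: [0.4753, -0.0664, 0.1752]
orientation: [0.001, 0.708, 0.706, 0.0]
wrist_force: [-3.1, 0.3, 6.2]
finger_gap: 0.0224
[ 0.4753 -0.0664  0.1752] 0.022358388056575966 [-3.2758  0.088   7.2333]
tcp (np.float64(212.57126576665163), np.float64(270.4483903599162)) tip (np.float64(215.40456927891023), np.float64(270.52961134854695)) body (np.float64(196.1284850611657), np.float64(269.9783770638188))
top 0
side 3
```

View pics/tip2.png

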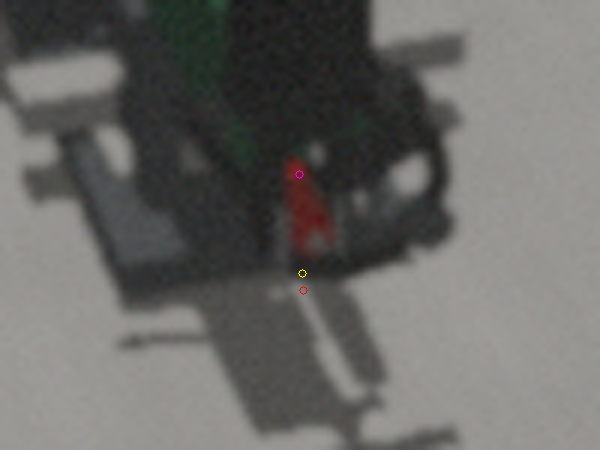

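The bar is held, with a 22 mm gap. I'll start winding in steps of about 30° per call, reading the force after each call.

```bash

python3 -m creep '{"hand":[0,0,0,0,0],"delta_pos":[[0,0.0045,-0.0042],[0,0.0045,-0.0042],[0,0.0045,-0.0042],[0,0.0045,-0.0042],[0,0.0045,-0.0042]],"turn":[0,0,0,0,0]}' 80
python3 -m creep '{"hand":[0,0,0,0,0],"delta_pos":[[0,0.0069,-0.0019],[0,0.0069,-0.0019],[0,0.0069,-0.0019],[0,0.0069,-0.0018],[0,0.0069,-0.0018]],"turn":[0,0,0,0,0]}' 80
python3 -m creep '{"hand":[0,0,0,0,0],"delta_pos":[[0,0.0069,0.0019],[0,0.0069,0.0019],[0,0.0069,0.0019],[0,0.0069,0.0018],[0,0.0069,0.0018]],"turn":[0,0,0,0,0]}' 80
```

```text
clock: 9.02
tcp_pos: [0.4875, -0.0663, 0.1886]
orientation: [-0.004, 0.708, 0.706, -0.004]
wrist_force: [-10.7, -2.8, -4.0]
finger_gap: 0.022
clock: 9.43
tcp_pos: [0.5173, -0.0665, 0.1994]
orientation: [-0.001, 0.708, 0.706, -0.002]
wrist_force: [-11.8, -2.7, 4.2]
finger_gap: 0.0222
clock: 9.85
tcp_pos: [0.5474, -0.0666, 0.1927]
orientation: [0.001, 0.708, 0.706, -0.0]
wrist_force: [-8.6, -1.4, 7.4]
finger_gap: 0.0219
```

```bash
cat > f.py <<'E'
from h import *
s=env.get_state(); t=s["tcp_pos"];F=s["wrist_force"]; dx,dz=t[0]-.521,t[2]-.1445; p=np.arctan2(dx,dz)
print(f"   >> phi {np.degrees(p)%360:.1f} R {1e3*np.hypot(dx,dz):.1f} Ft {-(F[0]*np.cos(p)-F[2]*np.sin(p)):.1f} Fr {F[0]*np.sin(p)+F[2]*np.cos(p):.1f} Fy {F[1]:.1f} y {t[1]:.4f} gap {s['finger_gap']*1e3:.1f} clk {s['clock']:.2f}")
E
python3 f.py
python3 -m creep '{"hand":[0,0,0,0,0],"delta_pos":[[0,0.0050,0.0050],[0,0.0050,0.0050],[0,0.0050,0.0050],[0,0.0051,0.0051],[0,0.0051,0.0051]],"turn":[0,0,0,0,0]}' 80 >/dev/null; python3 f.py
python3 -m creep '{"hand":[0,0,0,0,0],"delta_pos":[[0,0.0019,0.0069],[0,0.0019,0.0069],[0,0.0019,0.0069],[0,0.0018,0.0069],[0,0.0018,0.0069]],"turn":[0,0,0,0,0]}' 80 >/dev/null; python3 f.py
python3 -m creep '{"hand":[0,0,0,0,0],"delta_pos":[[0,-0.0018,0.0069],[0,-0.0018,0.0069],[0,-0.0019,0.0069],[0,-0.0019,0.0069],[0,-0.0019,0.0069]],"turn":[0,0,0,0,0]}' 80 >/dev/null; python3 f.py
```

```text
>> phi 28.7 R 54.9 Ft 11.1 Fr 2.4 Fy -1.4 y -0.0666 gap 21.9 clk 9.85
   >> phi 59.4 R 54.9 Ft 11.8 Fr -2.8 Fy -1.5 y -0.0667 gap 22.1 clk 10.27
   >> phi 89.4 R 55.0 Ft 12.4 Fr -9.0 Fy -1.0 y -0.0667 gap 21.9 clk 10.68
   >> phi 118.2 R 55.2 Ft 13.7 Fr -16.5 Fy -0.5 y -0.0667 gap 21.9 clk 11.10
```

```bash

python3 -m creep '{"hand":[0,0,0,0,0],"delta_pos":[[0,-0.0059,0.0045],[0,-0.0059,0.0045],[0,-0.0059,0.0045],[0,-0.0059,0.0046],[0,-0.0059,0.0046]],"turn":[0,0,0,0,0]}' 80 ; python3 f.py
```

```text
clock: 11.52
tcp_pos: [0.555, -0.0667, 0.1012]
orientation: [0.008, 0.707, 0.707, 0.007]
wrist_force: [18.0, 3.4, 1.1]
finger_gap: 0.0219
   >> phi 141.9 R 55.1 Ft 14.8 Fr 10.3 Fy 3.4 y -0.0667 gap 21.9 clk 11.52
```

```bash

python3 -m creep '{"hand":[0,0,0,0,0],"delta_pos":[[0,-0.0032,0.0017],[0,-0.0032,0.0017],[0,-0.0032,0.0018],[0,-0.0032,0.0018],[0,-0.0032,0.0018]],"turn":[0,0,0,0,0]}' 80 ; python3 f.py
```

```text
clock: 11.93
tcp_pos: [0.541, -0.0666, 0.0933]
orientation: [0.007, 0.707, 0.707, 0.006]
wrist_force: [15.7, 2.8, 1.7]
finger_gap: 0.0218
   >> phi 158.7 R 55.0 Ft 15.2 Fr 4.1 Fy 2.8 y -0.0666 gap 21.8 clk 11.93
```

```bash

python3 -m creep '{"hand":[0,0,0,0,0],"delta_pos":[[0,-0.0035,0.0006],[0,-0.0035,0.0006],[0,-0.0035,0.0006],[0,-0.0035,0.0006],[0,-0.0035,0.0006]],"turn":[0,0,0,0,0]}' 80 ; python3 f.py
```

```text
clock: 12.35
tcp_pos: [0.526, -0.0666, 0.0899]
orientation: [0.006, 0.707, 0.707, 0.006]
wrist_force: [15.9, 2.4, -4.2]
finger_gap: 0.022
   >> phi 174.7 R 54.8 Ft 15.5 Fr 5.6 Fy 2.4 y -0.0666 gap 22.0 clk 12.35
```

```bash

python3 -m creep '{"hand":[0,0,0,0,0],"delta_pos":[[0,-0.0036,-0.0002],[0,-0.0036,-0.0002],[0,-0.0036,-0.0002],[0,-0.0036,-0.0003],[0,-0.0036,-0.0003]],"turn":[0,0,0,0,0]}' 80 ; python3 f.py
```

```text
clock: 12.77
tcp_pos: [0.5111, -0.0665, 0.0906]
orientation: [0.005, 0.707, 0.707, 0.005]
wrist_force: [16.1, 1.8, -5.6]
finger_gap: 0.0216
   >> phi 190.4 R 54.8 Ft 16.9 Fr 2.6 Fy 1.8 y -0.0665 gap 21.6 clk 12.77
```

```bash

python3 -m creep '{"hand":[0,0,0,0,0],"delta_pos":[[0,-0.0018,-0.0006],[0,-0.0018,-0.0006],[0,-0.0018,-0.0006],[0,-0.0018,-0.0006],[0,-0.0018,-0.0006]],"turn":[0,0,0,0,0]}' 80 ; python3 f.py
```

```text
clock: 13.18
tcp_pos: [0.5033, -0.0665, 0.0926]
orientation: [0.005, 0.707, 0.707, 0.005]
wrist_force: [16.0, 2.8, -7.2]
finger_gap: 0.0221
   >> phi 198.8 R 54.8 Ft 17.5 Fr 1.6 Fy 2.8 y -0.0665 gap 22.1 clk 13.18
```

The tangential force is now about 17.3 N. It read about 11 N running free, and the slack ran out near φ≈100°. I'll ease the arm back a little, open, slide out along −y and go up.

```bash

python3 -m creep '{"hand":[0,0,20,40,60],"delta_pos":[[0,0.0015,0.0005],[0,0.0015,0.0005],[0,0,0],[0,0,0],[0,0,0]],"turn":[0,0,0,0,0]}' 40
python3 -m creep '{"hand":[60,60,60,60,60],"delta_pos":[[0,0,0],[0,0,0],[-0.018,0,0],[-0.018,0,0],[-0.018,0,0]],"turn":[0,0,0,0,0]}'
python3 -m creep '{"hand":[60,60,60,60,60],"delta_pos":[[-0.018,0,0],[-0.018,0,0],[0,0,-0.03],[0,0,-0.04],[0,0,-0.045]],"turn":[0,0,0,0,0]}'
python3 -m creep '{"hand":[60,60,60,60,60],"delta_pos":[[0,0,-0.045],[0,0,-0.045],[0,0,-0.045],[0,0,-0.04],[0,0,0]],"turn":[0,0,0,0,0]}'
cat > lev.py <<'E'
from meas import *
import sys
for c in("top","side"):
    im=env.read_camera(c); P=cloud(im); m=masks(im)["orange"]&(P[...,2]>.28)&(P[...,2]<.36)&(P[...,0]>.38)&(P[...,0]<.6)&(P[...,1]>.05)&(P[...,1]<.3)
    p=P[m]; print(c,len(p),np.median(p,0) if len(p) else '', p.min(0) if len(p) else '', p.max(0) if len(p) else '')
    for t in("lever_knob","lever_axis","grip_mid"):
        for o in env.pinpoint(c,t)[:2]: print(t,round(o["score"],2),np.round(o["location"],1),px2w(im,*o["location"],z=.314 if "lev" in t else .127))
    save(im,f"{c}_{sys.argv[1]}.png")
    if c=="top": cv2.imwrite(f"pics/{c}z_{sys.argv[1]}.png",cv2.resize(cv2.cvtColor(im["pixels"],cv2.COLOR_RGB2BGR)[170:260,130:330],None,fx=4,fy=4,interpolation=cv2.INTER_CUBIC))
E
python3 lev.py a; python3 grip.py
```

```text
clock: 13.6
tcp_pos: [0.499, -0.0661, 0.0905]
orientation: [0.001, 0.708, 0.707, 0.0]
wrist_force: [-0.9, -0.1, -0.3]
finger_gap: 0.0447
clock: 14.02
tcp_pos: [0.4979, -0.1094, 0.0896]
orientation: [-0.0, 0.707, 0.707, -0.0]
wrist_force: [-0.6, -0.2, 0.0]
finger_gap: 0.0598
clock: 14.43
tcp_pos: [0.4964, -0.1377, 0.1811]
orientation: [-0.002, 0.708, 0.706, -0.001]
wrist_force: [0.4, 0.1, 0.4]
finger_gap: 0.0601
clock: 14.85
tcp_pos: [0.5001, -0.1389, 0.3286]
orientation: [0.005, 0.708, 0.707, 0.002]
wrist_force: [0.7, -1.0, -0.5]
finger_gap: 0.0597
top 14 [0.4199 0.1749 0.3304] [0.4131 0.166  0.3281] [0.4239 0.1797 0.3357]
lever_knob 0.74 [236.5 184.7] [0.4179 0.1777 0.314 ]
lever_axis 0.67 [209.8 191.7] [0.49   0.1609 0.314 ]
grip_mid 0.58 [211.3 271.9] [ 0.5059 -0.0529  0.127 ]
side 22 [0.4173 0.1674 0.3211] [0.4115 0.1617 0.3   ] [0.4246 0.1773 0.3305]
lever_knob 0.6 [144.4 233.5] [0.4199 0.1847 0.314 ]
lever_axis 0.84 [147.5 253.7] [0.4799 0.1364 0.314 ]
lever_axis 0.31 [179.  267.7] [ 0.4627 -0.091   0.314 ]
grip_mid 0.62 [224. 282.] [ 0.5115 -0.0739  0.127 ]
grip_mid 0.27 [146.8 236.6] [0.5045 0.5592 0.127 ]
top 84
grip centre x,z [0.5045 0.1289] R 0.053739033673322716 y range [-0.0564 -0.011 ] phi -162.07925123600285
  ranges x [0.496  0.5027 0.5123] z [0.132  0.1395 0.1483]
side 57
grip centre x,z [0.5031 0.1281] R 0.054948437547368195 y range [-0.0851 -0.0145] phi -160.94066665786605
  ranges x [0.4939 0.5    0.5081] z [0.1341 0.1386 0.1439]
```

View pics/topz_a.png

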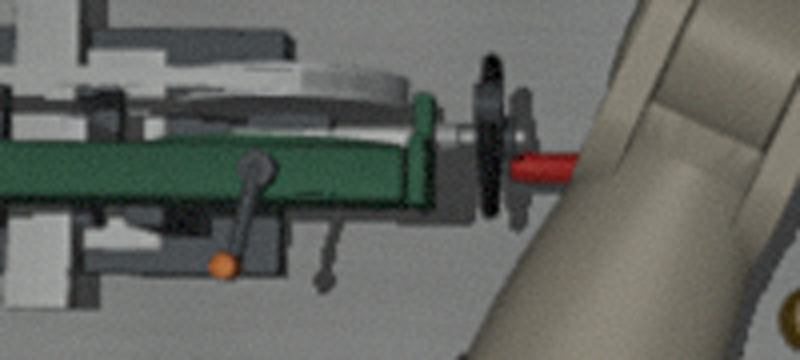

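View pics/side_a.png

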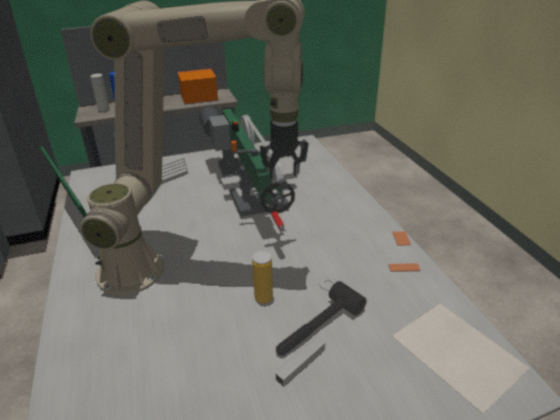

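```bash

python3 -m creep '{"hand":[50,50,50,50,50],"delta_pos":[[0.039,-0.01,-0.004],[0.039,-0.01,-0.004],[0.039,-0.01,-0.004],[0.039,-0.01,-0.004],[0.039,-0.01,-0.004]],"turn":[0,0,0,0,0]}' 40
python3 -m creep '{"hand":[50,50,50,50,50],"delta_pos":[[0.039,-0.01,0],[0.039,-0.01,0],[0.039,-0.01,0],[0.039,-0.01,0],[0.039,-0.01,0]],"turn":[0,0,0,0,0]}' 
python3 -m creep '{"hand":[50,50,50,50,50],"delta_pos":[[0,0,0],[0,0,0],[0,0,0],[0,0,0],[0,0,0]],"turn":[0,0,0,0,0]}'; python3 tip.py tip3.png; python3 -c "
from h import *; print(env.get_state()['joint_pos'])"
```

```text
clock: 15.77
tcp_pos: [0.4578, 0.0192, 0.3377]
orientation: [-0.0, 0.708, 0.706, -0.0]
wrist_force: [0.9, 1.3, 0.9]
finger_gap: 0.0504
clock: 16.18
tcp_pos: [0.418, 0.1755, 0.3377]
orientation: [0.0, 0.708, 0.707, -0.0]
wrist_force: [-0.0, 0.4, -0.4]
finger_gap: 0.0503
clock: 16.6
tcp_pos: [0.4191, 0.1731, 0.3377]
orientation: [0.0, 0.708, 0.706, -0.0]
wrist_force: [0.4, 0.4, 0.3]
finger_gap: 0.0497
[0.4191 0.1731 0.3378] 0.050074668041651914 [0.6713 0.3246 0.1072]
tcp (np.float64(139.4339647476491), np.float64(233.55436485817484)) tip (np.float64(142.3721615677095), np.float64(233.77141790314388)) body (np.float64(122.4517265705067), np.float64(232.30685349006643))
[ 2.14468876e-01  6.84098302e-02  3.76496296e-02  1.54022417e+00
 -2.27506503e-04  1.78886539e+00]
```

View pics/tip3.png

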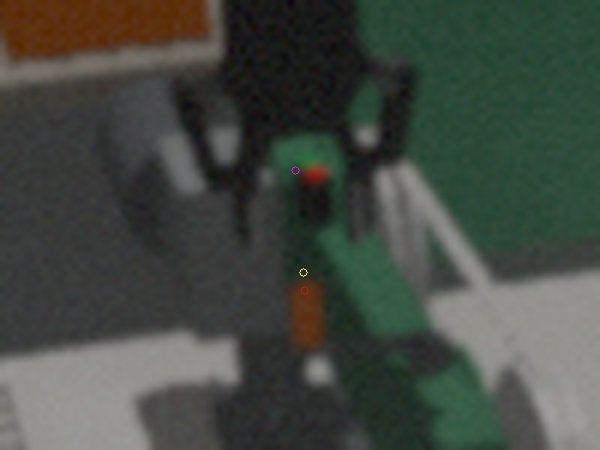

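The jaws straddle the knob: tips at zoom row ~238, knob top at ~285. I'll descend 48 mm and grip.

```bash

python3 -m creep '{"hand":[50,50,50,50,50],"delta_pos":[[0,0,0.015],[0,0,0.015],[0,0,0.015],[0,0,0.014],[0,0,0]],"turn":[0,0,0,0,0]}' 40
python3 -m creep '{"hand":[0,0,0,0,0],"delta_pos":[[0,0,0],[0,0,0],[0,0,0],[0,0,0],[0,0,0]],"turn":[0,0,0,0,0]}' 40
python3 tip.py tip4.png
```

```text
clock: 17.07
tcp_pos: [0.418, 0.173, 0.2886]
orientation: [-0.001, 0.708, 0.706, -0.002]
wrist_force: [-0.3, -0.8, 0.5]
finger_gap: 0.05
clock: 17.48
tcp_pos: [0.417, 0.174, 0.2916]
orientation: [-0.001, 0.708, 0.707, -0.001]
wrist_force: [-7.3, -0.2, 4.7]
finger_gap: 0.0162
[0.417  0.174  0.2916] 0.016530116685054292 [-6.4928 -0.4475  4.1529]
tcp (np.float64(151.60290599537626), np.float64(233.79814329573384)) tip (np.float64(154.44917104070748), np.float64(234.01234070249575)) body (np.float64(135.15245363270225), np.float64(232.56676969234553))
```

View pics/tip4.png

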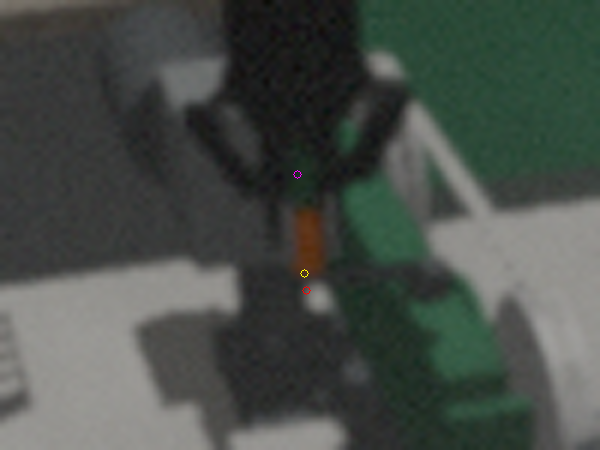

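```bash

python3 -m creep '{"hand":[0,0,0,0,0],"delta_pos":[[0.0045,0.0023,0],[0.0045,0.0023,0],[0.0045,0.0023,0],[0.0045,0.0023,0],[0.0045,0.0023,0]],"turn":[0,0,0,0,0]}' 40
python3 -m creep '{"hand":[0,0,0,0,0],"delta_pos":[[0.0036,0.0036,0],[0.0036,0.0036,0],[0.0036,0.0036,0],[0.0036,0.0036,0],[0.0036,0.0036,0]],"turn":[0,0,0,0,0]}' 40
```

```text
clock: 17.95
tcp_pos: [0.4225, 0.1923, 0.2915]
orientation: [-0.003, 0.707, 0.707, -0.003]
wrist_force: [-16.8, 1.3, 9.2]
finger_gap: 0.0166
clock: 18.37
tcp_pos: [0.4329, 0.2102, 0.2915]
orientation: [-0.009, 0.706, 0.708, -0.003]
wrist_force: [-29.7, 15.3, 12.9]
finger_gap: 0.0166
```

```bash
python3 lev.py b; python3 tip.py tip5.png
```

```text
top 0   
lever_knob 0.59 [232.3 173.7] [0.4288 0.2075 0.314 ]
lever_axis 0.61 [209.7 192.3] [0.4903 0.1593 0.314 ]
grip_mid 0.45 [210.7 271.6] [ 0.5078 -0.052   0.127 ]
side 4 [0.4324 0.2004 0.3088] [0.4316 0.1972 0.3017] [0.4356 0.2022 0.3235]
lever_knob 0.53 [138.7 235. ] [0.4356 0.2306 0.314 ]
lever_axis 0.97 [147.8 252.8] [0.4764 0.1351 0.314 ]
grip_mid 0.45 [221.7 279.2] [ 0.5068 -0.0584  0.127 ]
grip_mid 0.17 [194.4 251.7] [0.4647 0.1398 0.127 ]
[0.4335 0.211  0.2916] 0.016888586878823764 [-26.7372  16.666   11.3086]
tcp (np.float64(146.68154597455379), np.float64(236.05813072953669)) tip (np.float64(149.4822668313975), np.float64(236.25850908318742)) body (np.float64(130.50576245968125), np.float64(234.90686533578292))
```

View pics/topz_b.png

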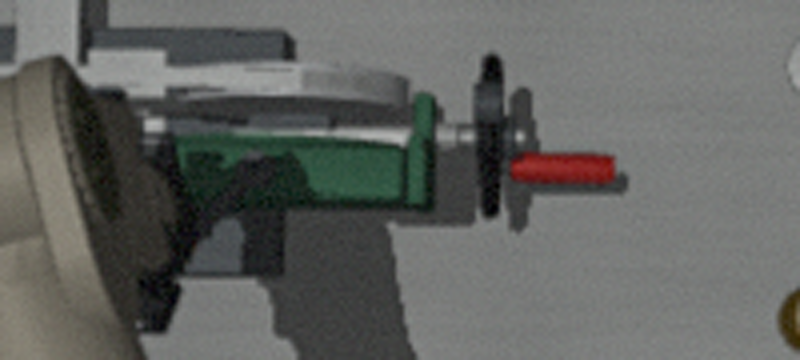

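View pics/tip5.png

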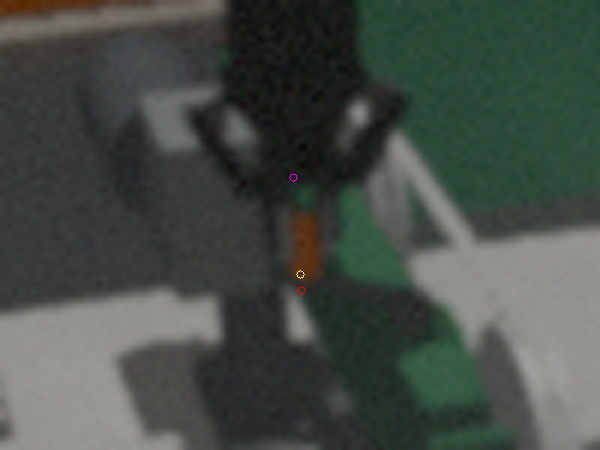

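Three points fit the lever's circle, so the pivot is at about (0.487, 0.164) and the lever is now near 0.72 rad. I'll correct the path and continue.

```bash

python3 -m creep '{"hand":[0,0,0,0,0],"delta_pos":[[0.0043,0.0018,0],[0.0043,0.0018,0],[0.0043,0.0018,0],[0.0043,0.0018,0],[0.0043,0.0018,0]],"turn":[0,0,0,0,0]}' 40
python3 -m creep '{"hand":[0,0,0,0,0],"delta_pos":[[0.0021,0.0044,0],[0.0021,0.0044,0],[0.0021,0.0044,0],[0.0021,0.0044,0],[0.0021,0.0044,0]],"turn":[0,0,0,0,0]}' 40
```

```text
clock: 19.23
tcp_pos: [0.4464, 0.2243, 0.2915]
orientation: [-0.002, 0.707, 0.707, -0.001]
wrist_force: [-7.8, -4.5, 4.9]
finger_gap: 0.0167
clock: 19.65
tcp_pos: [0.4634, 0.235, 0.2916]
orientation: [-0.005, 0.707, 0.707, 0.0]
wrist_force: [-12.7, 9.4, 7.0]
finger_gap: 0.0167
```

```bash

python3 -m creep '{"hand":[0,0,0,0,0],"delta_pos":[[0.0015,0.0048,0],[0.0013,0.0048,0],[0.0012,0.0048,0],[0.001,0.0048,0],[0.0008,0.0048,0]],"turn":[0,0,0,0,0]}' 40
python3 lev.py c
```

```text
clock: 20.07
tcp_pos: [0.481, 0.2408, 0.2915]
orientation: [-0.007, 0.707, 0.708, -0.0]
wrist_force: [-27.1, 13.0, 11.7]
finger_gap: 0.0164
top 0   
lever_knob 0.76 [211.8 164.5] [0.4837 0.2341 0.314 ]
lever_knob 0.16 [206.3 189.9] [0.4995 0.1661 0.314 ]
lever_axis 0.92 [209.7 191.4] [0.4903 0.1617 0.314 ]
grip_mid 0.68 [208.9 270.6] [ 0.5133 -0.0488  0.127 ]
side 9 [0.4809 0.2218 0.3221] [0.4777 0.2195 0.3059] [0.4824 0.2264 0.3299]
lever_knob 0.45 [137. 245.] [0.4731 0.233  0.314 ]
lever_axis 0.75 [147.6 254.6] [0.4826 0.1346 0.314 ]
lever_axis 0.53 [221.1 280.5] [ 0.4314 -0.3124  0.314 ]
grip_mid 0.66 [220.8 278.4] [ 0.5059 -0.0525  0.127 ]
```

View pics/topz_c.png

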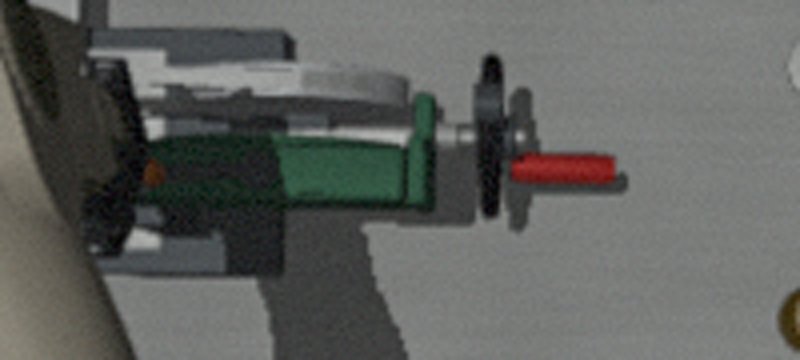

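```bash

python3 -m creep '{"hand":[0,0,0,0,0],"delta_pos":[[-0.003,0.0025,0],[-0.003,0,0],[0,0,0],[0,0,0],[0,0,0]],"turn":[0,0,0,0,0]}' 40
```

```text
clock: 20.88
tcp_pos: [0.4808, 0.2407, 0.2918]
orientation: [-0.011, 0.705, 0.709, 0.002]
wrist_force: [-23.1, 29.6, 7.4]
finger_gap: 0.0161
```

```bash

python3 -m creep '{"hand":[0,0,20,30,50],"delta_pos":[[0.003,-0.002,0],[0.003,-0.002,0],[0,0,0],[0,0,0],[0,0,0]],"turn":[0,0,0,0,0]}' 30
python3 -m creep '{"hand":[50,50,50,50,50],"delta_pos":[[0,0,0],[0,0,0],[0,0,-0.025],[0,0,-0.04],[0,0,-0.045]],"turn":[0,0,0,0,0]}'
python3 -m creep '{"hand":[50,50,50,50,50],"delta_pos":[[-0.02,-0.04,0],[-0.02,-0.045,0],[-0.02,-0.045,0],[-0.02,-0.045,0],[0,-0.04,0]],"turn":[0,0,0,0,0]}'
python3 -m creep '{"hand":[50,50,50,50,50],"delta_pos":[[-0.035,0,0],[-0.04,0,0],[-0.04,0,0],[-0.04,0,0],[-0.035,0,0]],"turn":[0,0,0,0,0]}'
python3 lev.py d; python3 grip.py
```

```text
clock: 21.3
tcp_pos: [0.4856, 0.2369, 0.2914]
orientation: [0.001, 0.707, 0.707, 0.001]
wrist_force: [1.6, 1.5, -0.3]
finger_gap: 0.041
clock: 21.72
tcp_pos: [0.4847, 0.2359, 0.3782]
orientation: [-0.001, 0.708, 0.706, -0.002]
wrist_force: [1.6, 0.4, -0.5]
finger_gap: 0.0499
clock: 22.13
tcp_pos: [0.3115, 0.171, 0.3789]
orientation: [0.001, 0.709, 0.706, -0.0]
wrist_force: [-0.1, 1.1, 1.4]
finger_gap: 0.05
clock: 22.55
tcp_pos: [0.3127, 0.0192, 0.3791]
orientation: [0.001, 0.708, 0.706, 0.0]
wrist_force: [-0.1, 0.1, -0.2]
finger_gap: 0.0502
top 15 [0.4842 0.2309 0.3326] [0.4761 0.2221 0.3258] [0.4873 0.2352 0.336 ]
lever_knob 0.47 [215. 164.] [0.475  0.2351 0.314 ]
lever_axis 0.82 [211.2 192.2] [0.4863 0.1595 0.314 ]
grip_mid 0.51 [207.7 271.8] [ 0.517  -0.0524  0.127 ]
side 13 [0.4796 0.2231 0.3231] [0.475  0.2197 0.31  ] [0.4838 0.2284 0.3306]
lever_knob 0.63 [134.3 248.3] [0.4903 0.2527 0.314 ]
lever_axis 0.87 [146.  254.4] [0.4853 0.1474 0.314 ]
grip_mid 0.44 [221.  279.3] [ 0.5083 -0.0546  0.127 ]
top 142
grip centre x,z [0.5042 0.1283] R 0.05437030848113526 y range [-0.0838 -0.0108] phi -162.02729355898649
  ranges x [0.4963 0.5032 0.5125] z [0.1298 0.1388 0.1475]
side 54
grip centre x,z [0.5036 0.1287] R 0.054152463010465654 y range [-0.0852 -0.0138] phi -161.20241498306368
  ranges x [0.4937 0.4998 0.5074] z [0.1336 0.1397 0.1432]
```

View pics/topz_d.png

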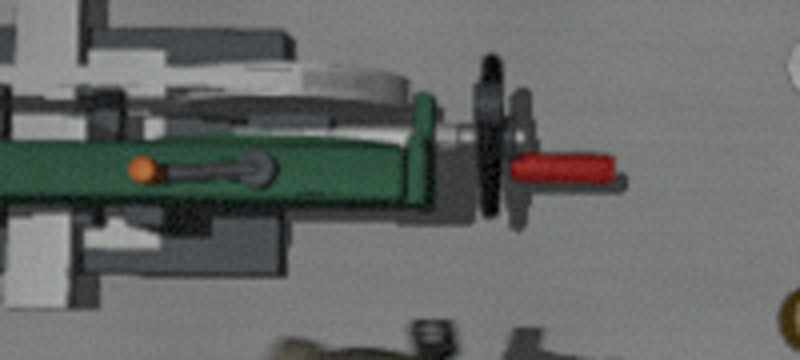

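View pics/top_d.png

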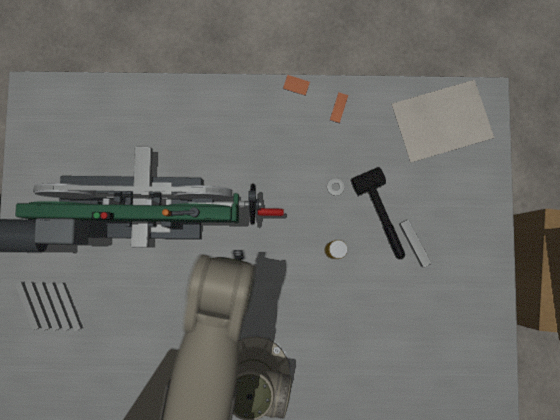

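The lever now lies along the bow: pivot at zoom (258,168), knob at (145,170), about 1.5 rad. The grip stayed put and the robot is clear. I'll check that the bench items haven't moved, then hand in.

```bash
python3 - <<'E'
from h import *
a=cv2.imread("pics/top0.png").astype(int)[150:290,315:450];b=cv2.imread("pics/top_d.png").astype(int)[150:290,315:450]
d=abs(cv2.GaussianBlur(a.astype('f4'),(5,5),0)-cv2.GaussianBlur(b.astype('f4'),(5,5),0)).max(2); ys,xs=np.where(d>35); print("changed px",len(ys), (ys.min()+150,ys.max()+150,xs.min()+315,xs.max()+315) if len(ys) else "")
print(env.get_state()["wrist_force"],env.get_state()["qvel"]); env.hand_in()
E
```

```text
changed px 75 (np.int64(282), np.int64(289), np.int64(315), np.int64(324))
[-0.34993016  0.46579966  0.59313771] [-0.00211237  0.00195495 -0.00140002 -0.0012604  -0.00101028 -0.00086033]
the job is handed in; nothing more can be done
```

I wound the handwheel clockwise about 255° to a tight blade, swung the lock lever round to its stop and handed the job in at about 23 s. No verdict was reported.

- **Blade tension:** The last reading while winding was 17.5 N along the circle, about 17.3 N allowing for side load. Running free it was about 11 N, and the slack ran out near 100° (grip angle, clockwise from the top). I couldn't read the idler force directly, so blade tension rests on this grip force. After I let go, the grip stayed where I left it.
- **Lock lever:** The final top view shows it in line with the bow, at about 1.5 rad. The resistance rose sharply at the end, as at the stop.
- **Bench items:** Comparing the first and last top views showed no change around the can, washer, mallet or tube. The only changed pixels lie at the arm's shadow. At hand-in the arm was clear of everything, with wrist force about zero.

**What disagreed or went wrong:**
- The fingertips were about 26 mm farther back than the stated tool length. My first grasp therefore closed on top of the grip and nudged the wheel back about 5°. I corrected the height and the second grasp held.
- My first estimate of the lever's start angle was about 10° too high. That caused up to 30 N of side force partway through the swing, which I corrected. The knob also slid about 10 mm in the pads.

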